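# Swap the scanner's optical parts back onto their own pads

### The job

After servicing, four parts of the slide scanner were put on one another's pads. Swap them round so that each stands upright in the middle of its own pad: the camera head on the square pad, the objective lens on the small round pad, the slide magazine lengthwise on the long pad and the condenser lens on the large round pad; the plain white plate is free for setting a part down on the way. Set them down gently, without dropping or tipping any of them, and leave the jar where it stands.

Things in the scene. Friction and masses are not known exactly. Their poses are not given: they have to be found in the camera images.
- camera_mid (a point): Camera head: black finned square block 44 x 44 mm, 46 mm high, with a round steel lens mount (28 mm across, 16 mm high) on top, 62 mm in all; 0.11 to 0.22 kg. The point is on its axis half-way up (31 mm above its foot); x and y are square to the block's sides, z up. Belongs on the square pad.
- objective_mid (a point): Objective lens standing nose up: slim bright aluminium barrel 38 mm across up to 46 mm, then tapering to a small nose, 62 mm high; 0.10 to 0.21 kg. The point is on its axis half-way up (31 mm above its foot), z up. Belongs on the small round pad.
- magazine_mid (a point): Slide magazine: white plastic rack holding glass slides (all one rigid piece), 84 mm long (its x) x 40 mm wide (its y) x 50 mm high; 0.10 to 0.20 kg. The point is its centre, 25 mm above its foot, z up. Grip it across the 40 mm. Belongs on the long pad, lengthwise (either way round).
- condenser_mid (a point): Condenser lens: wide low dark steel drum 58 mm across up to 36 mm, then a 44 to 48 mm collar with a glass top, 44 mm high; 0.15 to 0.31 kg. The point is on its axis half-way up (22 mm above its foot), z up. Belongs on the large round pad.
- pad_square: Blue plastic pad (all four alike in colour), 4 mm thick, fixed to the bench, with a thin white outline of its part's foot. Origin: centre of its underside, on the bench, z up. 76 x 76 mm square; x and y along its sides.
- pad_small_round: Blue plastic pad (all four alike in colour), 4 mm thick, fixed to the bench, with a thin white outline of its part's foot. Origin: centre of its underside, on the bench, z up. Round, 70 mm across.
- pad_long: Blue plastic pad (all four alike in colour), 4 mm thick, fixed to the bench, with a thin white outline of its part's foot. Origin: centre of its underside, on the bench, z up. Rectangle 112 mm (its x) by 64 mm (its y).
- pad_large_round: Blue plastic pad (all four alike in colour), 4 mm thick, fixed to the bench, with a thin white outline of its part's foot. Origin: centre of its underside, on the bench, z up. Round, 100 mm across.
- spare_plate: Plain white square plate 120 x 120 mm, 4 mm thick, fixed to the bench, empty at the start: free for setting a part down on the way. Origin: centre of its underside, on the bench; x and y along its sides.
- jar_mid (a point): Bystander: lidded glass jar, 48 mm across and 75 mm high, standing on the bench near the work. The point is its centre, 37.5 mm above the bench. (A mouse, keyboard and metal tray lie farther out to the sides, more than 0.4 m left or right of the robot.)
Things that resemble listed ones, but are neither listed nor needed, are in the scene too. Leave any green look-alike of the part that bears condenser_mid alone.

How it is judged:
By the outcome, as a careful person would: the job done as asked, in the order asked, and still so for the second after the job is handed in, with the robot touching nothing.
It also fails if it takes over 131 s, if anything falls off the work surface, if the arm or the gripper's body presses on something with over 40 N, if the wrist force passes 120 N, or if a joint passes its speed limit or range.

### The arm

A 6-joint arm with a two-finger parallel gripper is mounted at the origin on the work surface. World frame = base frame: x ahead of the robot, y to its left, z up, the work surface at z = 0. Lengths are in m, angles in degrees, forces in N, time in s.
With the tool pointing down it reaches from about 0.4 to 0.825 m from the base axis. Payload 7 kg.
Tool frame: the origin (TCP) lies where the fingers leave the gripper's body, on its centre line; the fingertips stand 73 mm ahead of it and the grasp point (between the pads) lies 54 mm ahead of it; x points along the fingers, y is the direction in which the jaws open and shut, and the axes are right-handed (so a half turn about x gives the same grasp; the last joint's range is limited). The gripper opens to 85 mm and grips with 20 to 120 N. Pads are 22 mm wide; open, the fingers measure 114 mm over their backs; the gripper's body (76 mm by 85 mm) begins 54 mm behind the grasp point. The pads swing forward as they close: fully open they stand 13 mm farther back than shut.
Start: joints at [-52.133, 20.546, 0.682, 0, -70.136, -16.507], TCP at [0.246, -0.629, 0.304] pointing down, gripper open.
Joint ranges: [-176.03, 176.03], [-82.01, 121.73], [-58.28, 71.71], [-173.87, 95.51], [-174.79, -0.11], [-173.66, 173.66]. Speed limits (degrees/s): [136.94, 136.94, 172.46, 180, 180, 180].

### API

Orientations are given as [roll, pitch, yaw] about the fixed x, y, z axes, in that order (R = Rz(yaw) Ry(pitch) Rx(roll)).
In Python, from workcell import bot gives the robot as it stands.
- The arm moves only by the tool jog_arm, never from a script. Its argument "series" is a list of rows, each an object of numbers: "dx", "dy", "dz": the shift along the tool's x, y, z in mm; "rx", "ry", "rz": the turn, a rotation vector about the tool's x, y, z in degrees; "claw": the gripper's target within -1 to 1 (fully open at 1, half-way at 0, shut at -1). In form: [{"dx": .., "dy": .., "dz": .., "rx": .., "ry": .., "rz": .., "claw": ..}, ...]. A call has 1 to 8 rows; each row is the pose to reach, as a shift and turn from the pose measured when the call began, along the tool's axes at that moment; what a row does not reach only later rows make up. A row lasts 1/8 s, in which the tool goes at most 62.5 mm and 10.7 degrees, less where a joint would pass 70% of its speed; a pose out of reach is approached as far as the arm can. A call with a gripper value outside its range is refused whole. The fingers move at their own pace and stop on an object; the grip force is fixed at half the most. Time passes only in rows, so rows that repeat a pose let the fingers close. It gives the time, the measured TCP pose, the force and the opening at its end, in the units of the state.
- bot.get_obs(): the state, without advancing time (a new reading comes with each control period).
- bot.read_camera(name): name is "scene" or "top" or "wrist"; returns (picture, depth): 480x640x3 uint8, red, green, blue; 480x640 float32, m along the optical axis (not along the pixel's ray), 0 where there is no reading.
- bot.camera_info(name): a dict with "camera_matrix" (3x3 intrinsics, pixels), "camera_from_world" (4x4, takes a point from world to camera coordinates); the wrist camera has in their place "tool_from_camera" (4x4, takes a point from camera to tool coordinates, whose origin is the TCP and whose axes are the tool frame's). Camera axes: x right, y down, z forward; pixel columns grow to the right and rows downward; lengths in m; the calibration is good to about 2 mm. A picture is of the moment at which its call begins: read the wrist's pose just before it. camera_info takes no time and is no camera call.
- bot.job_done(): hands the job in, once; it reports no verdict.
The state is a dict: "time_s": time; "joint_pos": joint angles; "joint_velocities": joint speeds; "tau": joint torques, N m; "eef_pos": TCP position; "tcp_rot": TCP orientation; "ft_force": force on the tool from outside, world axes, zero at the start; "ft_torque": the same for the moment, N m; "finger_gap": finger opening in m.
Only numpy, scipy, OpenCV 4.12 (cv2) and the standard library are available. Lean on these libraries where they do the work, as an engineer would, in place of code of your own. Each camera call takes 0.05 s, during which the arm holds its last target. There are 200 camera calls.

## Working session

There is one attempt and no reset: what is moved stays moved. The work goes in short steps, Python scripts to look and compute and a tool call to move; the robot and the scene stay as the last step left them, time stands still between calls to the robot, and variables do not carry over. Pictures are saved under pics/ and viewed, about 12 in all and at most 16, crops included, and the job is handed in when it is done.

Besides the shell and the picture viewer there is one more tool, called after "Call:" by a JSON object that holds its "api" and its "payload". jog_arm: Moves the arm, as the interface text tells. Its arguments: {"type":"object","properties":{"series":{"type":"array"}},"required":["series"]}

```bash
ls; mkdir -p pics; python3 - <<'E'
from workcell import bot
import cv2
print(bot.get_obs())
for n in("scene","top"):
    p,d=bot.read_camera(n); cv2.imwrite(f"pics/{n}0.png",p[:,:,::-1]); i=bot.camera_info(n); print(n,i)
print(bot.camera_info("wrist"))
E
```

```text
pics
{'time_s': 0.0, 'joint_pos': array([-5.21339706e+01,  2.05925909e+01,  6.33375021e-01, -2.09209323e-02,
       -7.01356560e+01, -1.65050750e+01]), 'joint_velocities': array([ 0.02946694,  0.0279373 ,  0.01692536, -0.04464001, -0.01399694,
       -0.00247317]), 'tau': array([ 7.38357758e-04, -5.83324063e+01,  2.93414336e+01,  6.93631455e+00,
       -5.97941180e-03, -4.40968094e-06]), 'eef_pos': array([ 0.24569929, -0.62830358,  0.30294499]), 'tcp_rot': array([ 94.79518186,  89.90311049, 116.14901122]), 'ft_force': array([-0.73282048,  0.74305453, -0.43480254]), 'ft_torque': array([-1.39338869e-02, -4.92092368e-03, -7.06159922e-05]), 'finger_gap': 0.08568778305314634}
scene {'camera_matrix': array([[566.36305875,   0.        , 316.61408389],
       [  0.        , 566.36305875, 245.37212084],
       [  0.        ,   0.        ,   1.        ]]), 'camera_from_world': array([[-0.82726894,  0.56161447,  0.01467254,  0.44841895],
       [ 0.46575725,  0.70020582, -0.54109333, -0.23649597],
       [-0.31415964, -0.44079587, -0.84083454,  1.16319597],
       [ 0.        ,  0.        ,  0.
[... 304 characters left out ...]
,  0.02494758, -0.19427463,  0.55080969],
       [ 0.19516451,  0.04035098, -0.97994011,  0.87170328],
       [ 0.        ,  0.        ,  0.        ,  1.        ]])}
{'camera_matrix': array([[352.62629152,   0.        , 318.49166542],
       [  0.        , 352.62629152, 235.86857168],
       [  0.        ,   0.        ,   1.        ]]), 'tool_from_camera': array([[ 6.57480220e-04, -2.87028865e-01,  9.57921708e-01,
        -6.94100395e-02],
       [ 9.99999765e-01,  1.05809768e-06, -6.86043917e-04,
         1.97553732e-04],
       [ 1.95900832e-04,  9.57921933e-01,  2.87028798e-01,
        -7.25760924e-02],
       [ 0.00000000e+00,  0.00000000e+00,  0.00000000e+00,
         1.00000000e+00]])}
```

View pics/scene0.png

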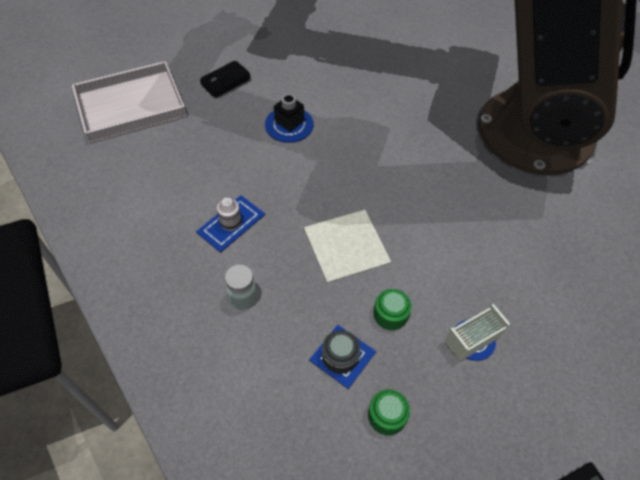

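View pics/top0.png

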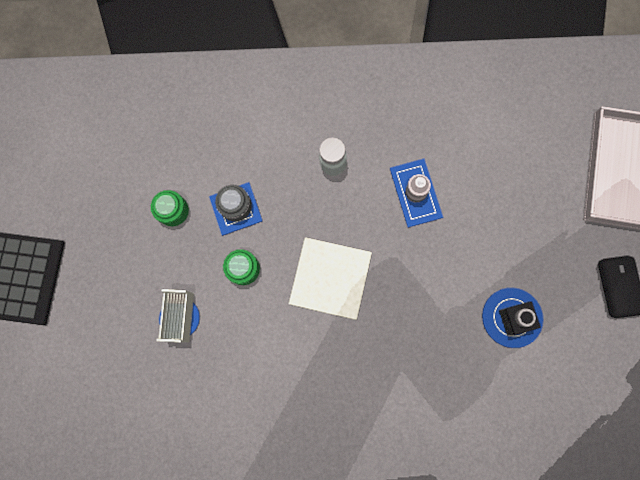

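The dark condenser is at top px (235,203) on the square pad. The magazine is at (175,315) on the small round pad, the objective at (418,188) on the long pad, and the camera head at (518,318) on the large round pad. The spare plate is at (331,278) and the jar at (332,158). The green look-alikes at (169,207) and (240,267) are to be left alone. That leaves two 2-cycles, so six moves.

```bash
cat > h.py <<'E'
from workcell import bot
import numpy as np, cv2
from scipy.spatial.transform import Rotation as R
from scipy.optimize import least_squares
def wcam(name,obs=None):
    i=bot.camera_info(name); K=i["camera_matrix"]
    if name=="wrist":
        T=np.eye(4); T[:3,:3]=R.from_euler('xyz',obs["tcp_rot"],degrees=True).as_matrix(); T[:3,3]=obs["eef_pos"]
        return K,T@i["tool_from_camera"]
    return K,np.linalg.inv(i["camera_from_world"])
def rays(name,obs=None):
    K,W=wcam(name,obs); v,u=np.mgrid[:480,:640]
    d=np.stack([(u-K[0,2])/K[0,0],(v-K[1,2])/K[1,1],np.ones(u.shape)],-1)
    return d@W[:3,:3].T,W[:3,3]
def plane(name,z,obs=None):
    d,o=rays(name,obs); return o+d*((z-o[2])/d[...,2])[...,None]
def look(name):
    obs=bot.get_obs(); p,dep=bot.read_camera(name); d,o=rays(name,obs)
    return obs,p,np.where(dep[...,None]>0,o+d*dep[...,None],np.nan)
def blue(p):
    h=cv2.cvtColor(p,cv2.COLOR_RGB2HSV); return cv2.inRange(h,(105,130,40),(130,255,255))>0
def ortho(name,p,z,c,half,res,obs=None):
    "square ortho view: column=+x, row=-y"
    P=plane(name,z,obs); K,W=wcam(name,obs); n=int(2*half/res)
    xs=c[0]-half+res*np.arange(n); ys=c[1]+half-res*np.arange(n)
    X=np.stack(np.broadcast_arrays(xs[None,:],ys[:,None],z*np.ones((n,n))),-1)
    q=(X-W[:3,3])@W[:3,:3]; q=q/q[...,2:]@K.T
    return cv2.remap(p,q[...,0].astype('f4'),q[...,1].astype('f4'),cv2.INTER_LINEAR)
def circ(pts,r):
    h=cv2.convexHull(pts.astype('f4'))[:,0]
    s=least_squares(lambda c:np.hypot(*(h-c).T)-r,h.mean(0),loss='soft_l1',f_scale=.001)
    return s.x,np.abs(s.fun).mean()
E
python3 - <<'E'
from h import *
app={"square":(235,203),"small":(175,315),"long":(418,188),"large":(518,318)}
V={n:look(n) for n in("top","scene")}
PT=plane("top",.004)
g={k:PT[v,u,:2] for k,(u,v) in app.items()}
for k in g:
    for src in("top","scene","both"):
        pts=[]
        for n in("top","scene"):
            if src in(n,"both"):
                P=plane(n,.004)[...,:2]; m=blue(V[n][1])&(np.linalg.norm(P-g[k],axis=-1)<.085); pts.append(P[m])
        pts=np.concatenate(pts)
        if k in("square","long"):
            r=cv2.minAreaRect((pts*1000).astype('f4')); print(k,src,np.round(r[0],1),np.round(r[1],1),round(r[2],1))
        else:
            c,e=circ(pts,.035 if k=="small" else .05); print(k,src,np.round(c*1000,1),round(e*1000,2))
    for n in("top","scene"):
        X=V[n][2]; m=(np.linalg.norm(X[...,:2]-g[k],axis=-1)<.075)&(X[...,2]>.02)
        X=X[m]; zt=np.percentile(X[:,2],98); t=X[X[:,2]>zt-.006]
        r=cv2.minAreaRect((t[:,:2]*1000).astype('f4'))
        print("  part",k,n,"ztop",round(zt*1000,1),"mean",np.round(t[:,:2].mean(0)*1000,1),"rect",np.round(r[0],1),np.round(r[1],1),round(r[2],1))
for n in("top","scene"):
    p=V[n][1];P=plane(n,.004)[...,:2]*1000
    h=cv2.cvtColor(p,cv2.COLOR_RGB2HSV); m=(h[...,2]>110)&(h[...,1]<60)&(h[...,0]<45)&(h[...,1]>15)&(np.linalg.norm(P-PT[278,331,:2]*1000,axis=-1)<95)
    m=cv2.morphologyEx(m.astype('u1'),cv2.MORPH_OPEN,np.ones((5,5)))>0
    r=cv2.minAreaRect(P[m].astype('f4')); print("plate",n,r)
    X=V[n][2]; g0=plane("top",.05)[165,332,:2]; m=(np.linalg.norm(X[...,:2]-g0,axis=-1)<.07)&(X[...,2]>.03); print("jar",np.round(X[m].mean(0)*1000), X[m][:,2].max())
E
```

```text
square top [613.2 176.3] [75.5 75.3] 18.7
square scene [614.4 178.3] [75.8 75.2] 18.7
square both [613.9 177.3] [77.4 76.7] 18.7
  part square top ztop 50.1 mean [618.1 174.9] rect [618.7 174.8] [45.3 45.6] 44.2
  part square scene ztop 50.7 mean [619.8 178.5] rect [619.8 177.7] [45.1 45.9] 30.2
small top [423.3 271.6] 0.59
small scene [424.  271.7] 1.21
small both [423.8 272. ] 0.39
  part small top ztop 53.7 mean [425.7 268.6] rect [425.8 269.2] [40.  83.9] 86.3
  part small scene ztop 55.2 mean [425.8 272.4] rect [426.2 271.4] [40.2 85.8] 85.6
long top [ 633.5 -142.1] [111.4  63.6] 14.2
long scene [ 634.4 -140.4] [111.5  64. ] 13.9
long both [ 634.  -141.2] [112.7  65.1] 14.0
  part long top ztop 67.1 mean [ 634.2 -142.3] rect [ 634.8 -142.6] [20.7 19.4] 67.2
  part long scene ztop 67.7 mean [ 635.7 -139. ] rect [ 635.2 -139.9] [19.5 20. ] 83.3
large top [ 413.7 -291.4] 0.77
large scene [ 414.  -290.7] 1.08
large both [ 413.9 -290.8] 0.53
  part large top ztop 67.2 mean [ 410.9 -296.1] rect [ 410.8 -296. ] [27.2 26.8] 39.3
  part large scene ztop 68.0 mean [ 411.1 -292.8] rect [ 410.3 -294.2] [28.9 26.2] 72.4
plate top ((452.4425048828125, -25.72031021118164), (32.54212951660156, 72.5879898071289), 75.98217010498047)
jar [687.   1.  66.] 0.07904388973525078
plate scene ((487.6083984375, 12.999229431152344), (119.12056732177734, 117.8213119506836), 75.61654663085938)
jar [695.  10.  64.] 0.07889796377623437
```

```bash
cat >> h.py <<'E'
def plan(*tg):
    "tg: (x,y,z mm TCP, jaw yaw deg[, period]); shifts from present pose"
    o=bot.get_obs(); Rc=R.from_euler('xyz',o["tcp_rot"],degrees=True); yax=Rc.as_matrix()[:,1]
    cur=np.degrees(np.arctan2(yax[1],yax[0])); print("t",round(o["time_s"],2),"tcp",np.round(o["eef_pos"]*1000,1),"jaw",round(cur,1),"j",np.round(o["joint_pos"],0),"F",np.round(o["ft_force"],1),"gap",round(o["finger_gap"]*1000,1))
    for t in tg:
        per=t[4] if len(t)>4 else 180
        psi=t[3]+per*round((cur-t[3])/per); a=np.radians(psi)
        Rt=np.array([[0,np.cos(a),np.sin(a)],[0,np.sin(a),-np.cos(a)],[-1,0,0]])
        rv=np.degrees((Rc.inv()*R.from_matrix(Rt)).as_rotvec()); d=Rc.inv().apply(np.array(t[:3])-o["eef_pos"]*1000)
        print(" d",np.round(d,1),"r",np.round(rv,2),"psi",round(psi,1))
E
python3 - <<'E'
from h import *
for n in("top","scene"):
    _,p,X=look(n); m=(np.linalg.norm(X[...,:2]-[.411,-.294],axis=-1)<.045)&(abs(X[...,2]-.05)<.008)
    r=cv2.minAreaRect((X[m][:,:2]*1000).astype('f4')); print(n,r)
plan((410,-294,250,20,90))
E
```

```text
top ((411.1092834472656, -296.2237243652344), (43.94367980957031, 46.60744857788086), 14.718659400939941)
scene ((411.2662353515625, -293.76776123046875), (47.624595642089844, 45.58578872680664), 15.55297565460205)
t 0.3 tcp [ 245.8 -628.6  303.6] jaw 111.4 j [-52.  21.   1.  -0. -70. -17.] F [-1.  -0.1 -0.1] gap 85.1
 d [ 53.7 251.8 274.8] r [ 1.36 -0.   -0.03] psi 110
```

Call:
{"api": "jog_arm", "payload": {"series": [{"dx": 20,"dy": 90,"dz": 100,"rx": 3,"claw": 1},{"dx": 54,"dy": 252,"dz": 275,"rx": 6.4,"claw": 1},{"dx": 54,"dy": 252,"dz": 275,"rx": 6.4,"claw": 1},{"dx": 54,"dy": 252,"dz": 275,"rx": 6.4,"claw": 1},{"dx": 54,"dy": 252,"dz": 275,"rx": 6.4,"claw": 1},{"dx": 54,"dy": 252,"dz": 275,"rx": 6.4,"claw": 1},{"dx": 54,"dy": 252,"dz": 275,"rx": 6.4,"claw": 1},{"dx": 54,"dy": 252,"dz": 275,"rx": 6.4,"claw": 1}]}}

```text
invalid input
```

```bash
python3 - <<'E'
from h import *
o,p,X=look("wrist"); cv2.imwrite("pics/w1.png",p[:,:,::-1])
m=(np.linalg.norm(X[...,:2]-[.411,-.294],axis=-1)<.045)&(abs(X[...,2]-.05)<.008)
print(cv2.minAreaRect((X[m][:,:2]*1000).astype('f4')))
m=(np.linalg.norm(X[...,:2]-[.411,-.294],axis=-1)<.045)&(X[...,2]>.062)
print(cv2.minAreaRect((X[m][:,:2]*1000).astype('f4')),X[m][:,2].mean())
P=plane("wrist",.004,o)[...,:2]; m=blue(p)&(np.linalg.norm(P-[.414,-.291],axis=-1)<.085); print("large",circ(P[m],.05))
plan((411,-295,130,105),(411,-295,83,105))
E
```

```text
((419.2709045410156, -307.7298278808594), (32.849945068359375, 21.60987091064453), 20.80524253845215)
((414.1799621582031, -300.5945129394531), (29.30527687072754, 16.521516799926758), 52.42609786987305) 0.06539125363098093Traceback (most recent call last):
  File "<stdin>", line 7, in <module>
  File "h.py", line 30, in circ
    h=cv2.convexHull(pts.astype('f4'))[:,0]
      ~~~~~~~~~~~~~~~~~~~~~~~~~~~~~~~~^^^^^
TypeError: 'NoneType' object is not subscriptable
```

View pics/w1.png

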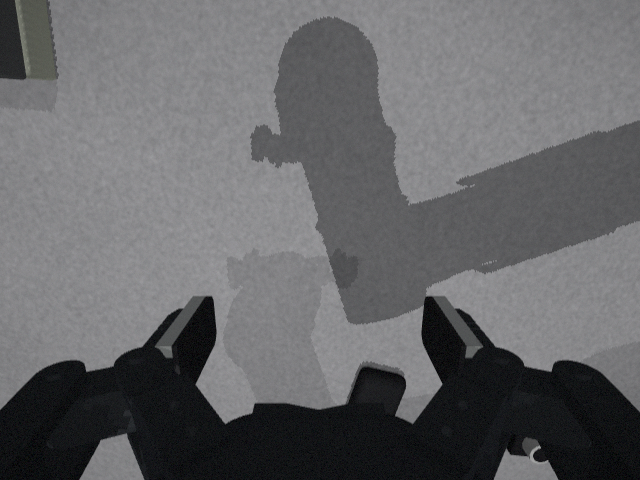

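The move was refused, probably because keys were missing. The wrist view shows only empty bench and the fingers, so I'll repeat the move with all the keys.

Call:
{"api": "jog_arm", "payload": {"series": [{"dx": 20,"dy": 90,"dz": 100,"rx": 3,"ry": 0,"rz": 0,"claw": 1},{"dx": 54,"dy": 252,"dz": 275,"rx": 6.4,"ry": 0,"rz": 0,"claw": 1},{"dx": 54,"dy": 252,"dz": 275,"rx": 6.4,"ry": 0,"rz": 0,"claw": 1},{"dx": 54,"dy": 252,"dz": 275,"rx": 6.4,"ry": 0,"rz": 0,"claw": 1},{"dx": 54,"dy": 252,"dz": 275,"rx": 6.4,"ry": 0,"rz": 0,"claw": 1},{"dx": 54,"dy": 252,"dz": 275,"rx": 6.4,"ry": 0,"rz": 0,"claw": 1},{"dx": 54,"dy": 252,"dz": 275,"rx": 6.4,"ry": 0,"rz": 0,"claw": 1},{"dx": 54,"dy": 252,"dz": 275,"rx": 6.4,"ry": 0,"rz": 0,"claw": 1}]}}

```text
time_s: 1.35
eef_pos: [0.4104, -0.2934, 0.25]
tcp_rot: [27.6, 90.0, 42.6]
ft_force: [-0.2, 0.1, -0.0]
finger_gap: 0.0853
```

```bash
python3 - <<'E'
from h import *
o,p,X=look("wrist"); cv2.imwrite("pics/w2.png",p[:,:,::-1])
for lo,hi in((.042,.056),(.060,.075)):
    m=(np.linalg.norm(X[...,:2]-[.411,-.294],axis=-1)<.045)&(X[...,2]>lo)&(X[...,2]<hi)
    print(cv2.minAreaRect((X[m][:,:2]*1000).astype('f4')),X[m][:,2].mean())
P=plane("wrist",.004,o)[...,:2]; m=blue(p)&(np.linalg.norm(P-[.414,-.291],axis=-1)<.085); print("large",circ(P[m],.05))
plan((411,-295,130,105),(411,-295,83,105))
E
```

```text
((410.1982421875, -296.0740051269531), (44.20890808105469, 43.93215560913086), 14.228961944580078) 0.0491617578672309
((410.1651306152344, -296.1094665527344), (27.11252784729004, 27.110445022583008), 14.775839805603027) 0.06554244285552954
large (array([ 0.41367315, -0.29238636]), np.float64(0.0005080822688612899))
t 1.4 tcp [ 410.1 -294.1  250. ] jaw 105.0 j [-13.   7. -25.  -0. -58. -62.] F [-1.  -0.7  0.3] gap 85.2
 d [120.   -1.1   0.6] r [-0.04  0.01 -0.  ] psi 105
 d [167.   -1.1   0.6] r [-0.04  0.01 -0.  ] psi 105
```

View pics/w2.png

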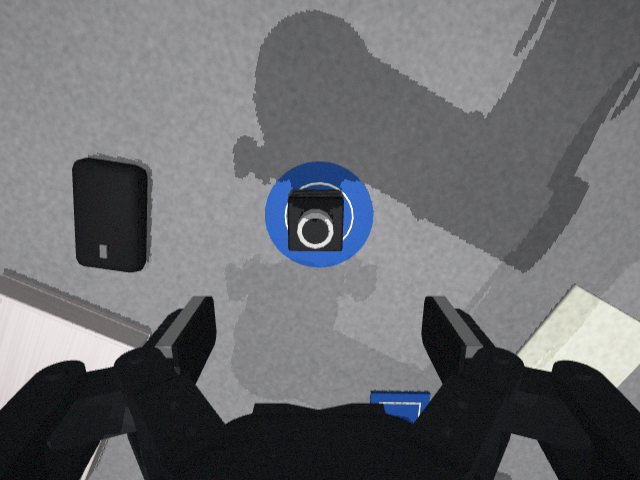

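The wrist view shows the camera head at px (316,222) on the large round pad (319,214), with the block square to the jaws. I'll descend and grip.

Call:
{"api": "jog_arm", "payload": {"series": [{"dx": 60,"dy": -2,"dz": 0,"rx": 0.5,"ry": 0,"rz": 0,"claw": 1},{"dx": 115,"dy": -2,"dz": 0,"rx": 0.5,"ry": 0,"rz": 0,"claw": 1},{"dx": 145,"dy": -2,"dz": 0,"rx": 0.5,"ry": 0,"rz": 0,"claw": 1},{"dx": 167,"dy": -2,"dz": 0,"rx": 0.5,"ry": 0,"rz": 0,"claw": 1},{"dx": 167,"dy": -2,"dz": 0,"rx": 0.5,"ry": 0,"rz": 0,"claw": 1},{"dx": 167,"dy": -2,"dz": 0,"rx": 0.5,"ry": 0,"rz": 0,"claw": -1},{"dx": 167,"dy": -2,"dz": 0,"rx": 0.5,"ry": 0,"rz": 0,"claw": -1},{"dx": 167,"dy": -2,"dz": 0,"rx": 0.5,"ry": 0,"rz": 0,"claw": -1}]}}

```text
time_s: 2.4
eef_pos: [0.4112, -0.2963, 0.0843]
tcp_rot: [-31.0, 89.9, -16.5]
ft_force: [-1.3, -0.3, 5.5]
finger_gap: 0.0435
```

Call:
{"api": "jog_arm", "payload": {"series": [{"dx": 0,"dy": 0,"dz": 0,"rx": 0,"ry": 0,"rz": 0,"claw": -1},{"dx": 0,"dy": 0,"dz": 0,"rx": 0,"ry": 0,"rz": 0,"claw": -1},{"dx": 0,"dy": 0,"dz": 0,"rx": 0,"ry": 0,"rz": 0,"claw": -1},{"dx": 0,"dy": 0,"dz": 0,"rx": 0,"ry": 0,"rz": 0,"claw": -1},{"dx": -5,"dy": 0,"dz": 0,"rx": 0,"ry": 0,"rz": 0,"claw": -1},{"dx": -25,"dy": 0,"dz": 0,"rx": 0,"ry": 0,"rz": 0,"claw": -1},{"dx": -50,"dy": 0,"dz": 0,"rx": 0,"ry": 0,"rz": 0,"claw": -1},{"dx": -75,"dy": 0,"dz": 0,"rx": 0,"ry": 0,"rz": 0,"claw": -1}]}}

```text
time_s: 3.4
eef_pos: [0.4109, -0.2962, 0.1601]
tcp_rot: [-31.2, 89.9, -16.7]
ft_force: [0.1, 0.7, -2.4]
finger_gap: 0.0435
```

```bash
python3 - <<'E'
from h import *
plan((480,5,158,105,90))
E
```

```text
t 3.4 tcp [ 410.9 -296.2  160.1] jaw 104.5 j [-14.  13. -31.   0. -46. -62.] F [ 0.1  0.7 -2.4] gap 43.5
 d [  2.1 274.4 142.2] r [-0.53  0.09  0.06] psi 105
```

Call:
{"api": "jog_arm", "payload": {"series": [{"dx": 0,"dy": 40,"dz": 20,"rx": 0,"ry": 0,"rz": 0,"claw": -1},{"dx": 0,"dy": 95,"dz": 48,"rx": 0,"ry": 0,"rz": 0,"claw": -1},{"dx": 0,"dy": 150,"dz": 77,"rx": 0,"ry": 0,"rz": 0,"claw": -1},{"dx": 0,"dy": 205,"dz": 105,"rx": 0,"ry": 0,"rz": 0,"claw": -1},{"dx": 0,"dy": 250,"dz": 130,"rx": 0,"ry": 0,"rz": 0,"claw": -1},{"dx": 0,"dy": 274,"dz": 142,"rx": 0,"ry": 0,"rz": 0,"claw": -1},{"dx": 30,"dy": 274,"dz": 142,"rx": 0,"ry": 0,"rz": 0,"claw": -1},{"dx": 60,"dy": 274,"dz": 142,"rx": 0,"ry": 0,"rz": 0,"claw": -1}]}}

```text
time_s: 4.4
eef_pos: [0.4803, 0.0053, 0.0999]
tcp_rot: [-12.8, 89.8, 1.8]
ft_force: [-0.4, -0.8, -2.0]
finger_gap: 0.0435
```

```bash
python3 - <<'E'
from h import *
plan((480,5,84.5,104.5,90))
E
```

```text
t 4.4 tcp [480.3   5.3  99.9] jaw 104.5 j [  24.   16.  -38.    0.  -36. -100.] F [-0.4 -0.8 -2. ] gap 43.5
 d [15.4 -0.2 -0.4] r [0.05 0.18 0.04] psi 104.5
```

Call:
{"api": "jog_arm", "payload": {"series": [{"dx": 6,"dy": 0,"dz": 0,"rx": 0,"ry": 0.2,"rz": 0,"claw": -1},{"dx": 10,"dy": 0,"dz": 0,"rx": 0,"ry": 0.2,"rz": 0,"claw": -1},{"dx": 12,"dy": 0,"dz": 0,"rx": 0,"ry": 0.2,"rz": 0,"claw": -1},{"dx": 13.5,"dy": 0,"dz": 0,"rx": 0,"ry": 0.2,"rz": 0,"claw": -1},{"dx": 14.5,"dy": 0,"dz": 0,"rx": 0,"ry": 0.2,"rz": 0,"claw": -1},{"dx": 15.5,"dy": 0,"dz": 0,"rx": 0,"ry": 0.2,"rz": 0,"claw": -1},{"dx": 16,"dy": 0,"dz": 0,"rx": 0,"ry": 0.2,"rz": 0,"claw": -1},{"dx": 16,"dy": 0,"dz": 0,"rx": 0,"ry": 0.2,"rz": 0,"claw": -1}]}}

```text
time_s: 5.4
eef_pos: [0.4804, 0.0053, 0.0843]
tcp_rot: [-96.0, 90.0, -81.5]
ft_force: [-2.4, 0.9, 5.3]
finger_gap: 0.0433
```

Call:
{"api": "jog_arm", "payload": {"series": [{"dx": 0,"dy": 0,"dz": 0,"rx": 0,"ry": 0,"rz": 0,"claw": 0.1},{"dx": 0,"dy": 0,"dz": 0,"rx": 0,"ry": 0,"rz": 0,"claw": 0.3},{"dx": 0,"dy": 0,"dz": 0,"rx": 0,"ry": 0,"rz": 0,"claw": 0.6},{"dx": 0,"dy": 0,"dz": 0,"rx": 0,"ry": 0,"rz": 0,"claw": 0.6},{"dx": -30,"dy": 0,"dz": 0,"rx": 0,"ry": 0,"rz": 0,"claw": 0.8},{"dx": -80,"dy": 0,"dz": 0,"rx": 0,"ry": 0,"rz": 0,"claw": 1},{"dx": -130,"dy": 0,"dz": 0,"rx": 0,"ry": 0,"rz": 0,"claw": 1},{"dx": -165,"dy": 0,"dz": 0,"rx": 0,"ry": 0,"rz": 0,"claw": 1}]}}

```text
time_s: 6.4
eef_pos: [0.4807, 0.0055, 0.2517]
tcp_rot: [-14.8, 89.9, -0.3]
ft_force: [0.7, -0.3, 0.5]
finger_gap: 0.0852
```

```bash
cat >> h.py <<'E'
def part(X,c,lo,hi,rad=.06):
    c=np.array(c)/1000; m=(np.linalg.norm(X[...,:2]-c,axis=-1)<rad)&(X[...,2]>lo/1000)&(X[...,2]<hi/1000)
    r=cv2.minAreaRect((X[m][:,:2]*1000).astype('f4')); print(" part",np.round(r[0],1),np.round(r[1],1),round(r[2],1),"z",round(X[m][:,2].mean()*1000,1),m.sum())
def pad(o,p,c,r=None,rad=.085):
    P=plane("wrist",.004,o)[...,:2]; m=blue(p)&(np.linalg.norm(P-np.array(c)/1000,axis=-1)<rad)
    if r: q,e=circ(P[m],r/1000); print(" pad",np.round(q*1000,1),"res",round(e*1000,2))
    else:
        q=cv2.minAreaRect((P[m]*1000).astype('f4')); print(" pad",np.round(q[0],1),np.round(q[1],1),round(q[2],1))
E
python3 - <<'E'
from h import *
o,p,X=look("wrist"); part(X,(480,5),42,56); part(X,(480,5),60,75)
plan((617,177,250,135))
E
```

```text
part [479.2   5. ] [43.5 44. ] 14.7 z 49.2 1875
 part [479.4   5.1] [27.1 26.4] 14.5 z 65.5 1040
t 6.45 tcp [482.4   5.7 255.8] jaw 104.6 j [  24.    4.  -27.    0.  -58. -100.] F [ 2.2 -0.8  4.6] gap 85.2
 d [  7.  131.8 173.4] r [-30.39   0.43   0.19] psi 135
```

Call:
{"api": "jog_arm", "payload": {"series": [{"dx": 2,"dy": 40,"dz": 52,"rx": -8,"ry": 0,"rz": 0,"claw": 1},{"dx": 5,"dy": 85,"dz": 110,"rx": -18,"ry": 0.4,"rz": 0.2,"claw": 1},{"dx": 7,"dy": 132,"dz": 173,"rx": -28,"ry": 0.4,"rz": 0.2,"claw": 1},{"dx": 7,"dy": 132,"dz": 173,"rx": -30.4,"ry": 0.4,"rz": 0.2,"claw": 1},{"dx": 7,"dy": 132,"dz": 173,"rx": -30.4,"ry": 0.4,"rz": 0.2,"claw": 1},{"dx": 7,"dy": 132,"dz": 173,"rx": -30.4,"ry": 0.4,"rz": 0.2,"claw": 1},{"dx": 7,"dy": 132,"dz": 173,"rx": -30.4,"ry": 0.4,"rz": 0.2,"claw": 1}]}}

```text
time_s: 7.32
eef_pos: [0.6161, 0.1763, 0.2503]
tcp_rot: [11.4, 90.0, 56.4]
ft_force: [0.0, -0.6, -0.8]
finger_gap: 0.0852
```

```bash
python3 - <<'E'
from h import *
o,p,X=look("wrist"); cv2.imwrite("pics/w3.png",p[60:360,120:520,::-1]); part(X,(618,176),44,55,.045);part(X,(618,176),33,43,.045); pad(o,p,(614,177))
plan((618,176,78,135))
E
```

```text
part [618.3 175.6] [44.8 45.2] 14.7 z 47.6 2414
 part [617.8 175.7] [57.2 57.4] 43.9 z 40.0 1314
 pad [614.1 176.7] [75.7 75.8] 18.8
t 7.38 tcp [616.2 176.3 250.5] jaw 135.0 j [ 33.  19.  -8.  -0. -62. -78.] F [ 0.6  0.5 -0.3] gap 85.0
 d [172.5  -1.6   0.9] r [-0.04  0.06 -0.  ] psi 135
```

View pics/w3.png

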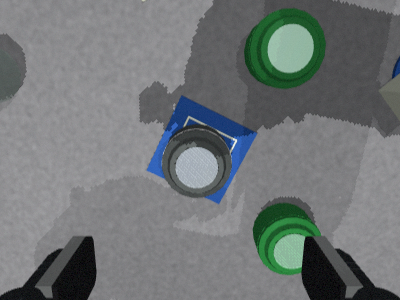

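Of the three drums, the dark one at crop (197,165) on the square pad is the condenser. The greens at crop (285,48) and (283,240) are the look-alikes, clear of the finger paths.

Call:
{"api": "jog_arm", "payload": {"series": [{"dx": 60,"dy": -1.7,"dz": 0.9,"rx": 0,"ry": 0,"rz": 0,"claw": 1},{"dx": 110,"dy": -1.7,"dz": 0.9,"rx": 0,"ry": 0,"rz": 0,"claw": 1},{"dx": 145,"dy": -1.7,"dz": 0.9,"rx": 0,"ry": 0,"rz": 0,"claw": 1},{"dx": 165,"dy": -1.7,"dz": 0.9,"rx": 0,"ry": 0,"rz": 0,"claw": 1},{"dx": 175,"dy": -1.7,"dz": 0.9,"rx": 0,"ry": 0,"rz": 0,"claw": 1},{"dx": 176,"dy": -1.7,"dz": 0.9,"rx": 0,"ry": 0,"rz": 0,"claw": 1},{"dx": 176,"dy": -1.7,"dz": 0.9,"rx": 0,"ry": 0,"rz": 0,"claw": -1},{"dx": 176,"dy": -1.7,"dz": 0.9,"rx": 0,"ry": 0,"rz": 0,"claw": -1}]}}

```text
time_s: 8.38
eef_pos: [0.6186, 0.1763, 0.0762]
tcp_rot: [-10.1, 89.8, 34.8]
ft_force: [0.7, 0.4, 1.1]
finger_gap: 0.0564
```

Call:
{"api": "jog_arm", "payload": {"series": [{"dx": 0,"dy": 0,"dz": 0,"rx": 0,"ry": 0,"rz": 0,"claw": -1},{"dx": 0,"dy": 0,"dz": 0,"rx": 0,"ry": 0,"rz": 0,"claw": -1},{"dx": 0,"dy": 0,"dz": 0,"rx": 0,"ry": 0,"rz": 0,"claw": -1},{"dx": 0,"dy": 0,"dz": 0,"rx": 0,"ry": 0,"rz": 0,"claw": -1}]}}

```text
time_s: 8.88
eef_pos: [0.6185, 0.1763, 0.0762]
tcp_rot: [-8.7, 89.8, 36.3]
ft_force: [-0.7, -0.2, 0.2]
finger_gap: 0.0566
```

Call:
{"api": "jog_arm", "payload": {"series": [{"dx": -5,"dy": 0,"dz": 0,"rx": 0,"ry": 0,"rz": 0,"claw": -1},{"dx": -15,"dy": 0,"dz": 0,"rx": 0,"ry": 0,"rz": 0,"claw": -1},{"dx": -45,"dy": 0,"dz": 0,"rx": 0,"ry": 0,"rz": 0,"claw": -1},{"dx": -75,"dy": 0,"dz": 0,"rx": 0,"ry": 0,"rz": 0,"claw": -1},{"dx": -100,"dy": 0,"dz": 0,"rx": 0,"ry": 0,"rz": 0,"claw": -1},{"dx": -100,"dy": 0,"dz": 0,"rx": 0,"ry": 0,"rz": 0,"claw": -1}]}}

```text
time_s: 9.62
eef_pos: [0.6194, 0.1767, 0.1792]
tcp_rot: [-14.0, 89.6, 31.0]
ft_force: [0.8, 0.5, -3.9]
finger_gap: 0.0569
```

```bash
python3 - <<'E'
from h import *
plan((413.9,-292,176,105),(413.9,-292,90,105))
E
```

```text
t 9.62 tcp [619.4 176.7 179.2] jaw 135.0 j [ 33.  23. -13.   0. -54. -78.] F [ 0.8  0.5 -3.9] gap 56.9
 d [-1.000e-01 -1.861e+02 -4.767e+02] r [ 3.0e+01  4.5e-01 -1.0e-02] psi 105
 d [  85.9 -185.9 -477.4] r [ 3.0e+01  4.5e-01 -1.0e-02] psi 105
```

Call:
{"api": "jog_arm", "payload": {"series": [{"dx": 0,"dy": -12,"dz": -30,"rx": 2,"ry": 0,"rz": 0,"claw": -1},{"dx": 0,"dy": -32,"dz": -82,"rx": 5,"ry": 0,"rz": 0,"claw": -1},{"dx": 0,"dy": -54,"dz": -138,"rx": 9,"ry": 0.4,"rz": 0,"claw": -1},{"dx": 0,"dy": -76,"dz": -194,"rx": 13,"ry": 0.4,"rz": 0,"claw": -1},{"dx": 0,"dy": -98,"dz": -250,"rx": 17,"ry": 0.4,"rz": 0,"claw": -1},{"dx": 0,"dy": -120,"dz": -306,"rx": 21,"ry": 0.4,"rz": 0,"claw": -1},{"dx": 0,"dy": -142,"dz": -362,"rx": 25,"ry": 0.4,"rz": 0,"claw": -1},{"dx": 0,"dy": -160,"dz": -410,"rx": 28,"ry": 0.4,"rz": 0,"claw": -1}]}}

```text
time_s: 10.62
eef_pos: [0.441, -0.228, 0.1758]
tcp_rot: [69.2, 90.0, 86.1]
ft_force: [1.1, 0.2, -3.4]
finger_gap: 0.0567
```

```bash
python3 - <<'E'
from h import *
plan((413.9,-292,170,105),(413.9,-292,90,105))
E
```

```text
t 10.62 tcp [ 441.  -228.   175.8] jaw 106.9 j [ -5.  11. -31.  -0. -48. -68.] F [ 1.1  0.2 -3.4] gap 56.7
 d [  5.8 -53.4 -44.5] r [ 1.85  0.01 -0.04] psi 105
 d [ 85.8 -53.4 -44.5] r [ 1.85  0.01 -0.04] psi 105
```

Call:
{"api": "jog_arm", "payload": {"series": [{"dx": 6,"dy": -30,"dz": -25,"rx": 1,"ry": 0,"rz": 0,"claw": -1},{"dx": 6,"dy": -50,"dz": -42,"rx": 1.9,"ry": 0,"rz": 0,"claw": -1},{"dx": 6,"dy": -53.4,"dz": -44.5,"rx": 1.9,"ry": 0,"rz": 0,"claw": -1},{"dx": 30,"dy": -53.4,"dz": -44.5,"rx": 1.9,"ry": 0,"rz": 0,"claw": -1},{"dx": 60,"dy": -53.4,"dz": -44.5,"rx": 1.9,"ry": 0,"rz": 0,"claw": -1},{"dx": 80,"dy": -53.4,"dz": -44.5,"rx": 1.9,"ry": 0,"rz": 0,"claw": -1},{"dx": 88,"dy": -53.4,"dz": -44.5,"rx": 1.9,"ry": 0,"rz": 0,"claw": -1},{"dx": 88,"dy": -53.4,"dz": -44.5,"rx": 1.9,"ry": 0,"rz": 0,"claw": -1}]}}

```text
time_s: 11.62
eef_pos: [0.414, -0.2916, 0.0875]
tcp_rot: [121.6, 89.9, 136.6]
ft_force: [-0.1, 0.4, -3.0]
finger_gap: 0.0565
```

```bash
python3 - <<'E'
from h import *
plan((413.9,-292,76.5,105))
E
```

```text
t 11.62 tcp [ 414.  -291.6   87.5] jaw 105.0 j [-13.  19. -35.  -0. -35. -62.] F [-0.1  0.4 -3. ] gap 56.5
 d [11.  -0.4 -0.2] r [-0.   -0.04 -0.06] psi 105
```

Call:
{"api": "jog_arm", "payload": {"series": [{"dx": 5,"dy": -0.4,"dz": 0,"rx": 0,"ry": 0,"rz": 0,"claw": -1},{"dx": 8,"dy": -0.4,"dz": 0,"rx": 0,"ry": 0,"rz": 0,"claw": -1},{"dx": 9.5,"dy": -0.4,"dz": 0,"rx": 0,"ry": 0,"rz": 0,"claw": -1},{"dx": 10.5,"dy": -0.4,"dz": 0,"rx": 0,"ry": 0,"rz": 0,"claw": -1},{"dx": 11.5,"dy": -0.4,"dz": 0,"rx": 0,"ry": 0,"rz": 0,"claw": -1},{"dx": 12.2,"dy": -0.4,"dz": 0,"rx": 0,"ry": 0,"rz": 0,"claw": -1},{"dx": 12.2,"dy": -0.4,"dz": 0,"rx": 0,"ry": 0,"rz": 0,"claw": -1}]}}

```text
time_s: 12.5
eef_pos: [0.4141, -0.292, 0.0761]
tcp_rot: [122.2, 89.9, 137.2]
ft_force: [-3.7, 2.4, 7.6]
finger_gap: 0.0563
```

Contact at about 8–10 N. I'll release and lift, opening wide because the drum is wide.

Call:
{"api": "jog_arm", "payload": {"series": [{"dx": 0,"dy": 0,"dz": 0,"rx": 0,"ry": 0,"rz": 0,"claw": 0.4},{"dx": 0,"dy": 0,"dz": 0,"rx": 0,"ry": 0,"rz": 0,"claw": 0.7},{"dx": 0,"dy": 0,"dz": 0,"rx": 0,"ry": 0,"rz": 0,"claw": 1},{"dx": 0,"dy": 0,"dz": 0,"rx": 0,"ry": 0,"rz": 0,"claw": 1},{"dx": -30,"dy": 0,"dz": 0,"rx": 0,"ry": 0,"rz": 0,"claw": 1},{"dx": -80,"dy": 0,"dz": 0,"rx": 0,"ry": 0,"rz": 0,"claw": 1},{"dx": -130,"dy": 0,"dz": 0,"rx": 0,"ry": 0,"rz": 0,"claw": 1},{"dx": -173,"dy": 0,"dz": 0,"rx": 0,"ry": 0,"rz": 0,"claw": 1}]}}

```text
time_s: 13.5
eef_pos: [0.4142, -0.2921, 0.2511]
tcp_rot: [22.9, 90.0, 37.9]
ft_force: [1.9, -0.9, -0.4]
finger_gap: 0.0853
```

```bash
python3 - <<'E'
from h import *
o,p,X=look("wrist"); cv2.imwrite("pics/w4.png",p[60:360,120:520,::-1]); part(X,(414,-292),44,55,.045);part(X,(414,-292),33,43,.045); pad(o,p,(414,-292),50)
plan((479.3,5,190,104.6),(479.3,5,83,104.6))
E
```

```text
part [ 413.3 -291.8] [45.2 45.3] 13.7 z 47.6 2436
 part [ 413.4 -291.8] [57.6 57.5] 45.9 z 40.0 1322
 pad [ 413.7 -292.3] res 0.5
t 13.55 tcp [ 416.2 -293.3  256.8] jaw 105.1 j [-13.   7. -24.   0. -59. -62.] F [ 3.7 -1.4  5.8] gap 85.4
 d [ 66.2 271.9 138.1] r [0.48 0.35 0.29] psi 104.6
 d [173.2 272.5 137.5] r [0.48 0.35 0.29] psi 104.6
```

The condenser is within 1 mm of its pad centre. Next is the camera head on the plate.

Call:
{"api": "jog_arm", "payload": {"series": [{"dx": 0,"dy": 50,"dz": 25,"rx": 0.5,"ry": 0.2,"rz": 0.2,"claw": 1},{"dx": 10,"dy": 105,"dz": 53,"rx": 0.5,"ry": 0.2,"rz": 0.2,"claw": 1},{"dx": 20,"dy": 160,"dz": 81,"rx": 0.5,"ry": 0.2,"rz": 0.2,"claw": 1},{"dx": 40,"dy": 215,"dz": 109,"rx": 0.5,"ry": 0.2,"rz": 0.2,"claw": 1},{"dx": 60,"dy": 255,"dz": 130,"rx": 0.5,"ry": 0.2,"rz": 0.2,"claw": 1},{"dx": 66,"dy": 272,"dz": 138,"rx": 0.5,"ry": 0.2,"rz": 0.2,"claw": 1},{"dx": 66,"dy": 272,"dz": 138,"rx": 0.5,"ry": 0.2,"rz": 0.2,"claw": 1},{"dx": 66,"dy": 272,"dz": 138,"rx": 0.5,"ry": 0.2,"rz": 0.2,"claw": 1}]}}

```text
time_s: 14.55
eef_pos: [0.4791, 0.0045, 0.1904]
tcp_rot: [-32.0, 89.8, -17.4]
ft_force: [0.3, -0.5, 0.6]
finger_gap: 0.0853
```

```bash
python3 - <<'E'
from h import *
plan((479.3,5,82.5,104.6))
E
```

```text
t 14.55 tcp [479.1   4.5 190.4] jaw 104.6 j [  24.    8.  -33.    0.  -49. -100.] F [ 0.3 -0.5  0.6] gap 85.3
 d [107.9   0.7   0. ] r [-0.04  0.16  0.1 ] psi 104.6
```

Call:
{"api": "jog_arm", "payload": {"series": [{"dx": 50,"dy": 0.7,"dz": 0,"rx": 0,"ry": 0.1,"rz": 0.1,"claw": 1},{"dx": 85,"dy": 0.7,"dz": 0,"rx": 0,"ry": 0.1,"rz": 0.1,"claw": 1},{"dx": 102,"dy": 0.7,"dz": 0,"rx": 0,"ry": 0.1,"rz": 0.1,"claw": 1},{"dx": 107,"dy": 0.7,"dz": 0,"rx": 0,"ry": 0.1,"rz": 0.1,"claw": 1},{"dx": 107,"dy": 0.7,"dz": 0,"rx": 0,"ry": 0.1,"rz": 0.1,"claw": 0},{"dx": 107,"dy": 0.7,"dz": 0,"rx": 0,"ry": 0.1,"rz": 0.1,"claw": -1},{"dx": 107,"dy": 0.7,"dz": 0,"rx": 0,"ry": 0.1,"rz": 0.1,"claw": -1},{"dx": 107,"dy": 0.7,"dz": 0,"rx": 0,"ry": 0.1,"rz": 0.1,"claw": -1}]}}

```text
time_s: 15.55
eef_pos: [0.4799, 0.0052, 0.0846]
tcp_rot: [2.0, 89.8, 16.5]
ft_force: [-0.6, -2.0, 6.0]
finger_gap: 0.0434
```

Call:
{"api": "jog_arm", "payload": {"series": [{"dx": 0,"dy": 0,"dz": 0,"rx": 0,"ry": 0,"rz": 0,"claw": -1},{"dx": 0,"dy": 0,"dz": 0,"rx": 0,"ry": 0,"rz": 0,"claw": -1},{"dx": -5,"dy": 0,"dz": 0,"rx": 0,"ry": 0,"rz": 0,"claw": -1},{"dx": -15,"dy": 0,"dz": 0,"rx": 0,"ry": 0,"rz": 0,"claw": -1},{"dx": -45,"dy": 0,"dz": 0,"rx": 0,"ry": 0,"rz": 0,"claw": -1},{"dx": -75,"dy": 0,"dz": 0,"rx": 0,"ry": 0,"rz": 0,"claw": -1},{"dx": -75,"dy": 0,"dz": 0,"rx": 0,"ry": 0,"rz": 0,"claw": -1}]}}

```text
time_s: 16.42
eef_pos: [0.481, 0.0056, 0.1624]
tcp_rot: [4.0, 89.5, 18.6]
ft_force: [0.5, 0.2, -1.3]
finger_gap: 0.0434
```

```bash
python3 - <<'E'
from h import *
plan((614.1,176.8,160,108.8),(614.1,176.8,100,108.8))
E
```

```text
t 16.43 tcp [481.    5.6 162.4] jaw 104.6 j [  24.   11.  -34.    0.  -45. -100.] F [ 0.5  0.2 -1.3] gap 43.4
 d [  3.9 132.1 172. ] r [-4.19  0.47 -0.02] psi 108.8
 d [ 63.9 132.1 171.5] r [-4.19  0.47 -0.02] psi 108.8
```

Call:
{"api": "jog_arm", "payload": {"series": [{"dx": 0,"dy": 22,"dz": 28,"rx": -1,"ry": 0.3,"rz": 0,"claw": -1},{"dx": 0,"dy": 55,"dz": 72,"rx": -2,"ry": 0.5,"rz": 0,"claw": -1},{"dx": 0,"dy": 90,"dz": 117,"rx": -3,"ry": 0.5,"rz": 0,"claw": -1},{"dx": 3,"dy": 120,"dz": 156,"rx": -4.2,"ry": 0.5,"rz": 0,"claw": -1},{"dx": 4,"dy": 132,"dz": 172,"rx": -4.2,"ry": 0.5,"rz": 0,"claw": -1},{"dx": 4,"dy": 132,"dz": 172,"rx": -4.2,"ry": 0.5,"rz": 0,"claw": -1},{"dx": 34,"dy": 132,"dz": 171.7,"rx": -4.2,"ry": 0.5,"rz": 0,"claw": -1},{"dx": 60,"dy": 132,"dz": 171.5,"rx": -4.2,"ry": 0.5,"rz": 0,"claw": -1}]}}

```text
time_s: 17.42
eef_pos: [0.6131, 0.1755, 0.1033]
tcp_rot: [153.5, 89.9, 172.2]
ft_force: [-0.7, 0.1, -2.5]
finger_gap: 0.0432
```

```bash
python3 - <<'E'
from h import *
plan((614.4,176.8,84.8,108.8))
E
```

```text
t 17.43 tcp [613.1 175.5 103.3] jaw 108.7 j [  33.   28.  -17.   -0.  -45. -105.] F [-0.7  0.1 -2.5] gap 43.2
 d [18.5  0.8  1.7] r [-0.06 -0.06 -0.03] psi 108.8
```

Call:
{"api": "jog_arm", "payload": {"series": [{"dx": 8,"dy": 0.8,"dz": 2,"rx": 0,"ry": 0,"rz": 0,"claw": -1},{"dx": 13,"dy": 0.8,"dz": 2,"rx": 0,"ry": 0,"rz": 0,"claw": -1},{"dx": 15,"dy": 0.8,"dz": 2,"rx": 0,"ry": 0,"rz": 0,"claw": -1},{"dx": 16.5,"dy": 0.8,"dz": 2,"rx": 0,"ry": 0,"rz": 0,"claw": -1},{"dx": 18,"dy": 0.8,"dz": 2,"rx": 0,"ry": 0,"rz": 0,"claw": -1},{"dx": 19,"dy": 0.8,"dz": 2,"rx": 0,"ry": 0,"rz": 0,"claw": -1},{"dx": 19,"dy": 0.8,"dz": 2,"rx": 0,"ry": 0,"rz": 0,"claw": -1}]}}

```text
time_s: 18.3
eef_pos: [0.6148, 0.177, 0.0847]
tcp_rot: [143.7, 90.0, 162.4]
ft_force: [-1.7, 0.1, 2.9]
finger_gap: 0.0436
```

Call:
{"api": "jog_arm", "payload": {"series": [{"dx": 0,"dy": 0,"dz": 0,"rx": 0,"ry": 0,"rz": 0,"claw": 0.1},{"dx": 0,"dy": 0,"dz": 0,"rx": 0,"ry": 0,"rz": 0,"claw": 0.3},{"dx": 0,"dy": 0,"dz": 0,"rx": 0,"ry": 0,"rz": 0,"claw": 0.5},{"dx": 0,"dy": 0,"dz": 0,"rx": 0,"ry": 0,"rz": 0,"claw": 0.5},{"dx": -30,"dy": 0,"dz": 0,"rx": 0,"ry": 0,"rz": 0,"claw": 0.5},{"dx": -80,"dy": 0,"dz": 0,"rx": 0,"ry": 0,"rz": 0,"claw": 1},{"dx": -130,"dy": 0,"dz": 0,"rx": 0,"ry": 0,"rz": 0,"claw": 1},{"dx": -165,"dy": 0,"dz": 0,"rx": 0,"ry": 0,"rz": 0,"claw": 1}]}}

```text
time_s: 19.3
eef_pos: [0.6153, 0.1771, 0.2525]
tcp_rot: [23.6, 89.9, 42.4]
ft_force: [0.5, 0.0, 0.7]
finger_gap: 0.0854
```

```bash
python3 - <<'E'
from h import *
o,p,X=look("wrist"); cv2.imwrite("pics/w5.png",p[60:360,120:520,::-1]); part(X,(614,177),42,56,.045);part(X,(614,177),60,75,.045); pad(o,p,(614,177))
plan((635,-141.5,250,104))
E
```

```text
part [613.8 176.8] [43.4 44. ] 18.5 z 49.2 1870
 part [614.3 177. ] [27.6 26.5] 19.3 z 65.6 1035
 pad [613.9 176.8] [75.2 75.7] 18.7
t 19.35 tcp [616.8 177.6 257.2] jaw 108.8 j [  33.   19.   -8.    0.  -63. -105.] F [3.1 0.9 5.4] gap 85.6
 d [   6.3 -307.9  -85.7] r [ 4.81  0.45 -0.07] psi 104
```

View pics/w5.png

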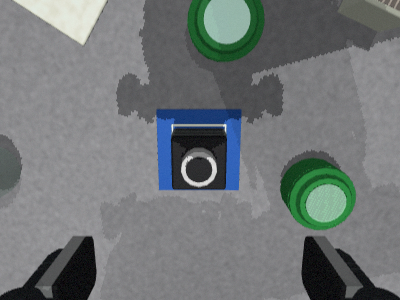

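The camera head is centred and square on its pad, at crop (199,165). Next is the objective.

Call:
{"api": "jog_arm", "payload": {"series": [{"dx": 0,"dy": -50,"dz": -14,"rx": 1,"ry": 0.3,"rz": 0,"claw": 1},{"dx": 3,"dy": -108,"dz": -30,"rx": 2,"ry": 0.3,"rz": 0,"claw": 1},{"dx": 6,"dy": -166,"dz": -46,"rx": 3,"ry": 0.3,"rz": 0,"claw": 1},{"dx": 6,"dy": -224,"dz": -62,"rx": 4,"ry": 0.4,"rz": 0,"claw": 1},{"dx": 6,"dy": -280,"dz": -78,"rx": 4.8,"ry": 0.4,"rz": 0,"claw": 1},{"dx": 6,"dy": -308,"dz": -86,"rx": 4.8,"ry": 0.4,"rz": 0,"claw": 1},{"dx": 6,"dy": -308,"dz": -86,"rx": 4.8,"ry": 0.4,"rz": 0,"claw": 1},{"dx": 6,"dy": -308,"dz": -86,"rx": 4.8,"ry": 0.4,"rz": 0,"claw": 1}]}}

```text
time_s: 20.35
eef_pos: [0.6346, -0.1414, 0.25]
tcp_rot: [73.3, 89.9, 87.3]
ft_force: [0.7, 0.2, 0.7]
finger_gap: 0.0853
```

```bash
python3 - <<'E'
from h import *
o,p,X=look("wrist"); part(X,(635,-141),60,75,.045);part(X,(635,-141),20,48,.045); pad(o,p,(634,-141))
plan((635,-141.5,85,104))
E
```

```text
part [ 633.6 -142.9] [21.2 22.1] 16.1 z 64.5 642
 part [ 623.2 -144.1] [16.  37.4] 7.7 z 35.8 258
 pad [ 634.  -142.5] [110.4  63.8] 14.1
t 20.4 tcp [ 634.8 -141.   250.2] jaw 104.0 j [  5.  20.  -7.  -0. -63. -81.] F [-0.4  0.5  0. ] gap 85.4
 d [165.2  -0.8  -0. ] r [ 0.04  0.04 -0.08] psi 104
```

Call:
{"api": "jog_arm", "payload": {"series": [{"dx": 60,"dy": -1.6,"dz": -1.6,"rx": 0,"ry": 0,"rz": 0,"claw": 1},{"dx": 110,"dy": -1.6,"dz": -1.6,"rx": 0,"ry": 0,"rz": 0,"claw": 1},{"dx": 145,"dy": -1.6,"dz": -1.6,"rx": 0,"ry": 0,"rz": 0,"claw": 1},{"dx": 166,"dy": -1.6,"dz": -1.6,"rx": 0,"ry": 0,"rz": 0,"claw": 1},{"dx": 166,"dy": -1.6,"dz": -1.6,"rx": 0,"ry": 0,"rz": 0,"claw": 0},{"dx": 166,"dy": -1.6,"dz": -1.6,"rx": 0,"ry": 0,"rz": 0,"claw": -1},{"dx": 166,"dy": -1.6,"dz": -1.6,"rx": 0,"ry": 0,"rz": 0,"claw": -1},{"dx": 166,"dy": -1.6,"dz": -1.6,"rx": 0,"ry": 0,"rz": 0,"claw": -1}]}}

```text
time_s: 21.4
eef_pos: [0.6346, -0.1424, 0.0859]
tcp_rot: [10.9, 89.8, 25.0]
ft_force: [-0.4, 2.9, 6.8]
finger_gap: 0.0365
```

Call:
{"api": "jog_arm", "payload": {"series": [{"dx": 0,"dy": 0,"dz": 0,"rx": 0,"ry": 0,"rz": 0,"claw": -1},{"dx": 0,"dy": 0,"dz": 0,"rx": 0,"ry": 0,"rz": 0,"claw": -1},{"dx": 0,"dy": 0,"dz": 0,"rx": 0,"ry": 0,"rz": 0,"claw": -1},{"dx": -5,"dy": 0,"dz": 0,"rx": 0,"ry": 0,"rz": 0,"claw": -1},{"dx": -15,"dy": 0,"dz": 0,"rx": 0,"ry": 0,"rz": 0,"claw": -1},{"dx": -45,"dy": 0,"dz": 0,"rx": 0,"ry": 0,"rz": 0,"claw": -1},{"dx": -75,"dy": 0,"dz": 0,"rx": 0,"ry": 0,"rz": 0,"claw": -1},{"dx": -75,"dy": 0,"dz": 0,"rx": 0,"ry": 0,"rz": 0,"claw": -1}]}}

```text
time_s: 22.4
eef_pos: [0.636, -0.1426, 0.1645]
tcp_rot: [-5.1, 89.5, 9.0]
ft_force: [0.3, -0.3, -0.1]
finger_gap: 0.0365
```

```bash
python3 - <<'E'
from h import *
plan((480,5,160,104.6),(480,5,100,104.6))
E
```

```text
t 22.4 tcp [ 636.  -142.6  164.5] jaw 104.1 j [  4.  25. -13.  -0. -52. -80.] F [ 0.3 -0.3 -0.1] gap 36.5
 d [   3.3  181.1 -115.4] r [-0.51  0.52  0.05] psi 104.6
 d [  63.3  181.1 -115.9] r [-0.51  0.52  0.05] psi 104.6
```

Call:
{"api": "jog_arm", "payload": {"series": [{"dx": 0,"dy": 30,"dz": -18,"rx": 0,"ry": 0.3,"rz": 0,"claw": -1},{"dx": 0,"dy": 75,"dz": -48,"rx": 0,"ry": 0.5,"rz": 0,"claw": -1},{"dx": 0,"dy": 122,"dz": -78,"rx": -0.5,"ry": 0.5,"rz": 0,"claw": -1},{"dx": 3,"dy": 165,"dz": -105,"rx": -0.5,"ry": 0.5,"rz": 0,"claw": -1},{"dx": 3,"dy": 181,"dz": -116,"rx": -0.5,"ry": 0.5,"rz": 0,"claw": -1},{"dx": 4,"dy": 181,"dz": -116,"rx": -0.5,"ry": 0.5,"rz": 0,"claw": -1},{"dx": 34,"dy": 181,"dz": -116,"rx": -0.5,"ry": 0.5,"rz": 0,"claw": -1},{"dx": 62,"dy": 181,"dz": -116,"rx": -0.5,"ry": 0.5,"rz": 0,"claw": -1}]}}

```text
time_s: 23.4
eef_pos: [0.4807, 0.0046, 0.1008]
tcp_rot: [-23.9, 89.9, -9.3]
ft_force: [-0.1, -0.1, -1.9]
finger_gap: 0.0363
```

```bash
python3 - <<'E'
from h import *
plan((480,5,86,104.6))
E
```

```text
t 23.4 tcp [480.7   4.6 100.8] jaw 104.6 j [  24.   16.  -38.    0.  -36. -100.] F [-0.1 -0.1 -1.9] gap 36.3
 d [14.8  0.6 -0.6] r [-0.03  0.09  0.04] psi 104.6
```

Call:
{"api": "jog_arm", "payload": {"series": [{"dx": 6,"dy": 0,"dz": 0,"rx": 0,"ry": 0.1,"rz": 0,"claw": -1},{"dx": 10,"dy": 0,"dz": 0,"rx": 0,"ry": 0.1,"rz": 0,"claw": -1},{"dx": 12,"dy": 0,"dz": 0,"rx": 0,"ry": 0.1,"rz": 0,"claw": -1},{"dx": 13.5,"dy": 0,"dz": 0,"rx": 0,"ry": 0.1,"rz": 0,"claw": -1},{"dx": 14.5,"dy": 0,"dz": 0,"rx": 0,"ry": 0.1,"rz": 0,"claw": -1},{"dx": 15.3,"dy": 0,"dz": 0,"rx": 0,"ry": 0.1,"rz": 0,"claw": -1},{"dx": 15.3,"dy": 0,"dz": 0,"rx": 0,"ry": 0.1,"rz": 0,"claw": -1}]}}

```text
time_s: 24.28
eef_pos: [0.4809, 0.0047, 0.0859]
tcp_rot: [-60.1, 90.0, -45.5]
ft_force: [-1.9, -0.4, 3.3]
finger_gap: 0.0367
```

Call:
{"api": "jog_arm", "payload": {"series": [{"dx": 0,"dy": 0,"dz": 0,"rx": 0,"ry": 0,"rz": 0,"claw": 0},{"dx": 0,"dy": 0,"dz": 0,"rx": 0,"ry": 0,"rz": 0,"claw": 0.3},{"dx": 0,"dy": 0,"dz": 0,"rx": 0,"ry": 0,"rz": 0,"claw": 0.6},{"dx": 0,"dy": 0,"dz": 0,"rx": 0,"ry": 0,"rz": 0,"claw": 0.6},{"dx": -30,"dy": 0,"dz": 0,"rx": 0,"ry": 0,"rz": 0,"claw": 0.8},{"dx": -80,"dy": 0,"dz": 0,"rx": 0,"ry": 0,"rz": 0,"claw": 1},{"dx": -130,"dy": 0,"dz": 0,"rx": 0,"ry": 0,"rz": 0,"claw": 1},{"dx": -165,"dy": 0,"dz": 0,"rx": 0,"ry": 0,"rz": 0,"claw": 1}]}}

```text
time_s: 25.28
eef_pos: [0.481, 0.0048, 0.2533]
tcp_rot: [-11.8, 89.8, 2.8]
ft_force: [0.8, 0.4, -0.2]
finger_gap: 0.0856
```

```bash
python3 - <<'E'
from h import *
o,p,X=look("wrist"); part(X,(480,5),60,75,.045)
plan((425.5,269,250,86))
E
```

```text
part [479.8   4.4] [22.2 21.4] 75.7 z 64.5 633
t 25.32 tcp [482.8   5.1 257.4] jaw 104.6 j [  24.    4.  -27.    0.  -58. -100.] F [2.2 1.1 4.8] gap 85.4
 d [  7.2 269.8  11.3] r [ 1.865e+01  4.900e-01 -1.000e-02] psi 86
```

Call:
{"api": "jog_arm", "payload": {"series": [{"dx": 0,"dy": 45,"dz": 2,"rx": 3,"ry": 0.3,"rz": 0,"claw": 1},{"dx": 4,"dy": 98,"dz": 4,"rx": 7,"ry": 0.4,"rz": 0,"claw": 1},{"dx": 7,"dy": 152,"dz": 6,"rx": 11,"ry": 0.5,"rz": 0,"claw": 1},{"dx": 7,"dy": 206,"dz": 8,"rx": 15,"ry": 0.5,"rz": 0,"claw": 1},{"dx": 7,"dy": 250,"dz": 11,"rx": 18.6,"ry": 0.5,"rz": 0,"claw": 1},{"dx": 7,"dy": 270,"dz": 11,"rx": 18.6,"ry": 0.5,"rz": 0,"claw": 1},{"dx": 7,"dy": 270,"dz": 11,"rx": 18.6,"ry": 0.5,"rz": 0,"claw": 1},{"dx": 7,"dy": 270,"dz": 11,"rx": 18.6,"ry": 0.5,"rz": 0,"claw": 1}]}}

```text
time_s: 26.32
eef_pos: [0.4251, 0.2682, 0.25]
tcp_rot: [-147.6, 90.0, -151.6]
ft_force: [0.1, -1.1, -0.2]
finger_gap: 0.0854
```

```bash
python3 - <<'E'
from h import *
o,p,X=look("wrist"); cv2.imwrite("pics/w6.png",p[60:360,120:520,::-1]); part(X,(425,270),48,65,.06); pad(o,p,(424,272),35)
plan((425.5,269,85,86))
E
```

```text
part [425.1 270.3] [39.5 84.1] 86.1 z 52.7 635
 pad [423.7 271.8] res 0.45
t 26.38 tcp [425.3 268.1 250.1] jaw 86.0 j [  55.    7.  -25.   -0.  -58. -149.] F [ 0.4 -0.8  0.1] gap 85.3
 d [165.1   0.9   0.2] r [ 0.02 -0.03  0.01] psi 86
```

View pics/w6.png

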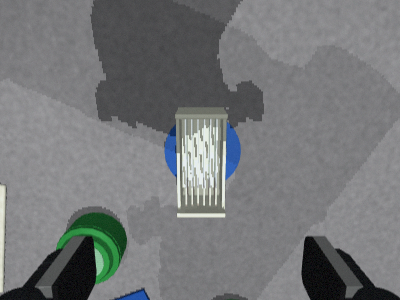

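Call:
{"api": "jog_arm", "payload": {"series": [{"dx": 60,"dy": 2.2,"dz": -0.2,"rx": 0,"ry": 0,"rz": 0,"claw": 1},{"dx": 110,"dy": 2.2,"dz": -0.2,"rx": 0,"ry": 0,"rz": 0,"claw": 1},{"dx": 145,"dy": 2.2,"dz": -0.2,"rx": 0,"ry": 0,"rz": 0,"claw": 1},{"dx": 168,"dy": 2.2,"dz": -0.2,"rx": 0,"ry": 0,"rz": 0,"claw": 1},{"dx": 168,"dy": 2.2,"dz": -0.2,"rx": 0,"ry": 0,"rz": 0,"claw": 0},{"dx": 168,"dy": 2.2,"dz": -0.2,"rx": 0,"ry": 0,"rz": 0,"claw": -1},{"dx": 168,"dy": 2.2,"dz": -0.2,"rx": 0,"ry": 0,"rz": 0,"claw": -1},{"dx": 168,"dy": 2.2,"dz": -0.2,"rx": 0,"ry": 0,"rz": 0,"claw": -1}]}}

```text
time_s: 27.38
eef_pos: [0.4258, 0.2708, 0.0835]
tcp_rot: [58.0, 89.9, 54.0]
ft_force: [0.5, -0.5, 7.8]
finger_gap: 0.0394
```

Call:
{"api": "jog_arm", "payload": {"series": [{"dx": 0,"dy": 0,"dz": 0,"rx": 0,"ry": 0,"rz": 0,"claw": -1},{"dx": 0,"dy": 0,"dz": 0,"rx": 0,"ry": 0,"rz": 0,"claw": -1},{"dx": 0,"dy": 0,"dz": 0,"rx": 0,"ry": 0,"rz": 0,"claw": -1},{"dx": -5,"dy": 0,"dz": 0,"rx": 0,"ry": 0,"rz": 0,"claw": -1},{"dx": -15,"dy": 0,"dz": 0,"rx": 0,"ry": 0,"rz": 0,"claw": -1},{"dx": -45,"dy": 0,"dz": 0,"rx": 0,"ry": 0,"rz": 0,"claw": -1},{"dx": -85,"dy": 0,"dz": 0,"rx": 0,"ry": 0,"rz": 0,"claw": -1},{"dx": -100,"dy": 0,"dz": 0,"rx": 0,"ry": 0,"rz": 0,"claw": -1}]}}

```text
time_s: 28.38
eef_pos: [0.4263, 0.2714, 0.1864]
tcp_rot: [55.2, 89.6, 51.3]
ft_force: [0.5, 0.5, -0.9]
finger_gap: 0.0393
```

```bash
python3 - <<'E'
from h import *
plan((560,60,190,95),(634,-142.3,190,104))
E
```

```text
t 28.38 tcp [426.3 271.4 186.4] jaw 86.1 j [  55.   11.  -30.    0.  -49. -149.] F [ 0.5  0.5 -0.9] gap 39.3
 d [  -4.1 -201.6  147.9] r [-8.94  0.23 -0.28] psi 95
 d [  -4.8 -398.4  235.7] r [-17.94   0.25  -0.26] psi 104
```

Call:
{"api": "jog_arm", "payload": {"series": [{"dx": -2,"dy": -26,"dz": 15,"rx": -1,"ry": 0.1,"rz": -0.1,"claw": -1},{"dx": -4,"dy": -70,"dz": 41,"rx": -3,"ry": 0.2,"rz": -0.2,"claw": -1},{"dx": -4,"dy": -116,"dz": 69,"rx": -5,"ry": 0.2,"rz": -0.3,"claw": -1},{"dx": -4,"dy": -163,"dz": 96,"rx": -7,"ry": 0.2,"rz": -0.3,"claw": -1},{"dx": -4,"dy": -210,"dz": 124,"rx": -10,"ry": 0.2,"rz": -0.3,"claw": -1},{"dx": -4,"dy": -257,"dz": 152,"rx": -12,"ry": 0.2,"rz": -0.3,"claw": -1},{"dx": -4,"dy": -304,"dz": 180,"rx": -14,"ry": 0.2,"rz": -0.3,"claw": -1},{"dx": -4,"dy": -345,"dz": 204,"rx": -16,"ry": 0.2,"rz": -0.3,"claw": -1}]}}

```text
time_s: 29.38
eef_pos: [0.6065, -0.0888, 0.1891]
tcp_rot: [-72.6, 90.0, -60.5]
ft_force: [2.3, 1.0, -0.5]
finger_gap: 0.0391
```

```bash
python3 - <<'E'
from h import *
plan((634.3,-142.4,190,104.1),(634.3,-142.4,98,104.1))
E
```

```text
t 29.38 tcp [606.5 -88.8 189.1] jaw 102.1 j [ 10.  20. -16.   0. -54. -88.] F [ 2.3  1.  -0.5] gap 39.1
 d [ -0.9 -58.2  16. ] r [-2.02  0.01  0.03] psi 104.1
 d [ 91.1 -58.1  16. ] r [-2.02  0.01  0.03] psi 104.1
```

Call:
{"api": "jog_arm", "payload": {"series": [{"dx": 0,"dy": -35,"dz": 10,"rx": -1,"ry": 0,"rz": 0,"claw": -1},{"dx": 0,"dy": -55,"dz": 15,"rx": -2,"ry": 0,"rz": 0,"claw": -1},{"dx": 0,"dy": -58.2,"dz": 16.3,"rx": -2,"ry": 0,"rz": 0,"claw": -1},{"dx": 30,"dy": -58.2,"dz": 16.3,"rx": -2,"ry": 0,"rz": 0,"claw": -1},{"dx": 65,"dy": -58.2,"dz": 16.3,"rx": -2,"ry": 0,"rz": 0,"claw": -1},{"dx": 87,"dy": -58.2,"dz": 16.3,"rx": -2,"ry": 0,"rz": 0,"claw": -1},{"dx": 93,"dy": -58.2,"dz": 16.3,"rx": -2,"ry": 0,"rz": 0,"claw": -1},{"dx": 93,"dy": -58.2,"dz": 16.3,"rx": -2,"ry": 0,"rz": 0,"claw": -1}]}}

```text
time_s: 30.38
eef_pos: [0.6347, -0.1419, 0.0964]
tcp_rot: [-99.2, 90.0, -85.1]
ft_force: [0.4, 1.0, -0.8]
finger_gap: 0.0397
```

```bash
python3 - <<'E'
from h import *
plan((634.6,-142.4,83.5,104.1))
E
```

```text
t 30.38 tcp [ 634.7 -141.9   96.4] jaw 104.1 j [  5.  29. -16.   0. -45. -80.] F [ 0.4  1.  -0.8] gap 39.7
 d [12.9 -0.4 -0.2] r [ 0.01 -0.01  0.03] psi 104.1
```

Call:
{"api": "jog_arm", "payload": {"series": [{"dx": 6,"dy": -0.5,"dz": -0.2,"rx": 0,"ry": 0,"rz": 0,"claw": -1},{"dx": 9,"dy": -0.5,"dz": -0.2,"rx": 0,"ry": 0,"rz": 0,"claw": -1},{"dx": 10.5,"dy": -0.5,"dz": -0.2,"rx": 0,"ry": 0,"rz": 0,"claw": -1},{"dx": 12,"dy": -0.5,"dz": -0.2,"rx": 0,"ry": 0,"rz": 0,"claw": -1},{"dx": 13,"dy": -0.5,"dz": -0.2,"rx": 0,"ry": 0,"rz": 0,"claw": -1},{"dx": 13.8,"dy": -0.5,"dz": -0.2,"rx": 0,"ry": 0,"rz": 0,"claw": -1},{"dx": 13.8,"dy": -0.5,"dz": -0.2,"rx": 0,"ry": 0,"rz": 0,"claw": -1}]}}

```text
time_s: 31.25
eef_pos: [0.6346, -0.1425, 0.0836]
tcp_rot: [-75.0, 90.0, -60.9]
ft_force: [-2.4, 1.2, 6.2]
finger_gap: 0.0396
```

Call:
{"api": "jog_arm", "payload": {"series": [{"dx": 0,"dy": 0,"dz": 0,"rx": 0,"ry": 0,"rz": 0,"claw": 0},{"dx": 0,"dy": 0,"dz": 0,"rx": 0,"ry": 0,"rz": 0,"claw": 0.3},{"dx": 0,"dy": 0,"dz": 0,"rx": 0,"ry": 0,"rz": 0,"claw": 0.6},{"dx": 0,"dy": 0,"dz": 0,"rx": 0,"ry": 0,"rz": 0,"claw": 0.6},{"dx": -30,"dy": 0,"dz": 0,"rx": 0,"ry": 0,"rz": 0,"claw": 0.8},{"dx": -80,"dy": 0,"dz": 0,"rx": 0,"ry": 0,"rz": 0,"claw": 1},{"dx": -130,"dy": 0,"dz": 0,"rx": 0,"ry": 0,"rz": 0,"claw": 1},{"dx": -165,"dy": 0,"dz": 0,"rx": 0,"ry": 0,"rz": 0,"claw": 1}]}}

```text
time_s: 32.25
eef_pos: [0.6349, -0.1425, 0.2513]
tcp_rot: [-31.3, 89.8, -17.2]
ft_force: [0.8, 0.2, 0.0]
finger_gap: 0.0854
```

```bash
python3 - <<'E'
from h import *
o,p,X=look("wrist"); cv2.imwrite("pics/w7.png",p[60:360,120:520,::-1]); part(X,(634,-142),48,65,.06); pad(o,p,(634,-142))
plan((479.8,4.4,190,104.6))
E
```

```text
part [ 634.  -142.6] [84.  39.5] 14.2 z 52.8 640
 pad [ 633.9 -142.5] [110.6  63.8] 14.1
t 32.3 tcp [ 636.5 -142.8  256.1] jaw 104.2 j [  5.  20.  -7.   0. -63. -80.] F [ 1.6 -0.9  5.6] gap 85.7
 d [  64.4  181.4 -116.4] r [-0.42  0.46  0.23] psi 104.6
```

View pics/w7.png

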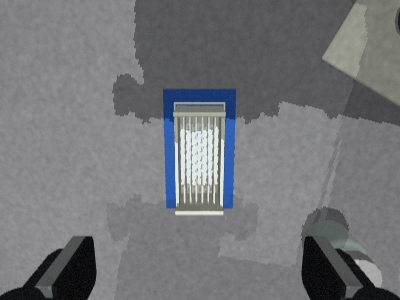

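The magazine is centred and lengthwise. The objective on the plate comes last.

Call:
{"api": "jog_arm", "payload": {"series": [{"dx": 10,"dy": 40,"dz": -26,"rx": 0,"ry": 0.2,"rz": 0.1,"claw": 1},{"dx": 20,"dy": 88,"dz": -56,"rx": -0.4,"ry": 0.3,"rz": 0.1,"claw": 1},{"dx": 40,"dy": 136,"dz": -87,"rx": -0.4,"ry": 0.3,"rz": 0.1,"claw": 1},{"dx": 60,"dy": 170,"dz": -109,"rx": -0.4,"ry": 0.3,"rz": 0.1,"claw": 1},{"dx": 64,"dy": 181.4,"dz": -116.4,"rx": -0.4,"ry": 0.3,"rz": 0.1,"claw": 1},{"dx": 64,"dy": 181.4,"dz": -116.4,"rx": -0.4,"ry": 0.3,"rz": 0.1,"claw": 1},{"dx": 64,"dy": 181.4,"dz": -116.4,"rx": -0.4,"ry": 0.3,"rz": 0.1,"claw": 1},{"dx": 64,"dy": 181.4,"dz": -116.4,"rx": -0.4,"ry": 0.3,"rz": 0.1,"claw": 1}]}}

```text
time_s: 33.3
eef_pos: [0.4807, 0.004, 0.1907]
tcp_rot: [-35.2, 89.8, -20.7]
ft_force: [0.1, -0.1, -0.3]
finger_gap: 0.0854
```

```bash
python3 - <<'E'
from h import *
plan((479.8,4.4,84,104.6))
E
```

```text
t 33.3 tcp [480.7   4.  190.7] jaw 104.5 j [  24.    8.  -32.    0.  -49. -100.] F [ 0.1 -0.1 -0.3] gap 85.4
 d [106.7   0.8  -1.1] r [-0.08  0.19  0.14] psi 104.6
```

Call:
{"api": "jog_arm", "payload": {"series": [{"dx": 50,"dy": 0.8,"dz": -1.2,"rx": 0,"ry": 0.1,"rz": 0.1,"claw": 1},{"dx": 85,"dy": 0.8,"dz": -1.2,"rx": 0,"ry": 0.1,"rz": 0.1,"claw": 1},{"dx": 102,"dy": 0.8,"dz": -1.2,"rx": 0,"ry": 0.1,"rz": 0.1,"claw": 1},{"dx": 106.5,"dy": 0.8,"dz": -1.2,"rx": 0,"ry": 0.1,"rz": 0.1,"claw": 1},{"dx": 106.5,"dy": 0.8,"dz": -1.2,"rx": 0,"ry": 0.1,"rz": 0.1,"claw": 0},{"dx": 106.5,"dy": 0.8,"dz": -1.2,"rx": 0,"ry": 0.1,"rz": 0.1,"claw": -1},{"dx": 106.5,"dy": 0.8,"dz": -1.2,"rx": 0,"ry": 0.1,"rz": 0.1,"claw": -1},{"dx": 106.5,"dy": 0.8,"dz": -1.2,"rx": 0,"ry": 0.1,"rz": 0.1,"claw": -1}]}}

```text
time_s: 34.3
eef_pos: [0.4803, 0.0045, 0.0852]
tcp_rot: [-9.1, 89.8, 5.4]
ft_force: [-1.8, -1.1, 5.1]
finger_gap: 0.0367
```

Call:
{"api": "jog_arm", "payload": {"series": [{"dx": 0,"dy": 0,"dz": 0,"rx": 0,"ry": 0,"rz": 0,"claw": -1},{"dx": 0,"dy": 0,"dz": 0,"rx": 0,"ry": 0,"rz": 0,"claw": -1},{"dx": 0,"dy": 0,"dz": 0,"rx": 0,"ry": 0,"rz": 0,"claw": -1},{"dx": -5,"dy": 0,"dz": 0,"rx": 0,"ry": 0,"rz": 0,"claw": -1},{"dx": -15,"dy": 0,"dz": 0,"rx": 0,"ry": 0,"rz": 0,"claw": -1},{"dx": -45,"dy": 0,"dz": 0,"rx": 0,"ry": 0,"rz": 0,"claw": -1},{"dx": -75,"dy": 0,"dz": 0,"rx": 0,"ry": 0,"rz": 0,"claw": -1},{"dx": -75,"dy": 0,"dz": 0,"rx": 0,"ry": 0,"rz": 0,"claw": -1}]}}

```text
time_s: 35.3
eef_pos: [0.4813, 0.0049, 0.1631]
tcp_rot: [-0.3, 89.5, 14.2]
ft_force: [0.4, -0.3, -2.4]
finger_gap: 0.0367
```

```bash
python3 - <<'E'
from h import *
plan((423.9,271.9,162,86),(423.9,271.9,100,86))
E
```

```text
t 35.3 tcp [481.3   4.9 163.1] jaw 104.6 j [  24.   10.  -34.    0.  -45. -100.] F [ 0.4 -0.3 -2.4] gap 36.7
 d [  1.1 272.8  11.6] r [18.57  0.49 -0.08] psi 86
 d [ 63.1 272.8  11.1] r [18.57  0.49 -0.08] psi 86
```

Call:
{"api": "jog_arm", "payload": {"series": [{"dx": 0,"dy": 25,"dz": 1,"rx": 2,"ry": 0.3,"rz": 0,"claw": -1},{"dx": 0,"dy": 70,"dz": 3,"rx": 5,"ry": 0.5,"rz": 0,"claw": -1},{"dx": 0,"dy": 120,"dz": 5,"rx": 8,"ry": 0.5,"rz": 0,"claw": -1},{"dx": 0,"dy": 170,"dz": 7,"rx": 12,"ry": 0.5,"rz": 0,"claw": -1},{"dx": 1,"dy": 220,"dz": 9,"rx": 16,"ry": 0.5,"rz": 0,"claw": -1},{"dx": 1,"dy": 260,"dz": 11,"rx": 18.6,"ry": 0.5,"rz": 0,"claw": -1},{"dx": 1,"dy": 272.8,"dz": 11.8,"rx": 18.6,"ry": 0.5,"rz": 0,"claw": -1},{"dx": 1,"dy": 272.8,"dz": 11.8,"rx": 18.6,"ry": 0.5,"rz": 0,"claw": -1}]}}

```text
time_s: 36.3
eef_pos: [0.4237, 0.2722, 0.1618]
tcp_rot: [144.8, 89.9, 140.9]
ft_force: [0.1, 0.7, -0.7]
finger_gap: 0.0368
```

```bash
python3 - <<'E'
from h import *
plan((424.3,271.8,85.4,86))
E
```

```text
t 36.3 tcp [423.7 272.2 161.8] jaw 86.1 j [  55.   13.  -31.   -0.  -46. -149.] F [ 0.1  0.7 -0.7] gap 36.8
 d [76.4 -0.4  0.7] r [ 0.07 -0.05 -0.03] psi 86
```

Call:
{"api": "jog_arm", "payload": {"series": [{"dx": 25,"dy": -0.4,"dz": 0.7,"rx": 0,"ry": 0,"rz": 0,"claw": -1},{"dx": 50,"dy": -0.4,"dz": 0.7,"rx": 0,"ry": 0,"rz": 0,"claw": -1},{"dx": 64,"dy": -0.4,"dz": 0.7,"rx": 0,"ry": 0,"rz": 0,"claw": -1},{"dx": 68,"dy": -0.4,"dz": 0.7,"rx": 0,"ry": 0,"rz": 0,"claw": -1},{"dx": 71,"dy": -0.4,"dz": 0.7,"rx": 0,"ry": 0,"rz": 0,"claw": -1},{"dx": 73,"dy": -0.4,"dz": 0.7,"rx": 0,"ry": 0,"rz": 0,"claw": -1},{"dx": 74,"dy": -0.4,"dz": 0.7,"rx": 0,"ry": 0,"rz": 0,"claw": -1},{"dx": 75,"dy": -0.4,"dz": 0.7,"rx": 0,"ry": 0,"rz": 0,"claw": -1}]}}

```text
time_s: 37.3
eef_pos: [0.4244, 0.272, 0.087]
tcp_rot: [112.5, 89.9, 108.6]
ft_force: [-0.1, 0.9, -0.9]
finger_gap: 0.0368
```

Call:
{"api": "jog_arm", "payload": {"series": [{"dx": 0.7,"dy": 0,"dz": 0,"rx": 0,"ry": 0,"rz": 0,"claw": -1},{"dx": 1.3,"dy": 0,"dz": 0,"rx": 0,"ry": 0,"rz": 0,"claw": -1},{"dx": 1.8,"dy": 0,"dz": 0,"rx": 0,"ry": 0,"rz": 0,"claw": -1},{"dx": 1.8,"dy": 0,"dz": 0,"rx": 0,"ry": 0,"rz": 0,"claw": -1}]}}

```text
time_s: 37.8
eef_pos: [0.4244, 0.272, 0.0853]
tcp_rot: [112.8, 89.9, 108.8]
ft_force: [-0.4, -0.3, 0.3]
finger_gap: 0.0369
```

Call:
{"api": "jog_arm", "payload": {"series": [{"dx": 0.4,"dy": 0,"dz": 0,"rx": 0,"ry": 0,"rz": 0,"claw": -1},{"dx": 0.7,"dy": 0,"dz": 0,"rx": 0,"ry": 0,"rz": 0,"claw": -1},{"dx": 0.7,"dy": 0,"dz": 0,"rx": 0,"ry": 0,"rz": 0,"claw": -1}]}}

```text
time_s: 38.17
eef_pos: [0.4244, 0.2721, 0.0853]
tcp_rot: [100.8, 89.9, 96.9]
ft_force: [-3.1, -0.6, 7.9]
finger_gap: 0.0367
```

Call:
{"api": "jog_arm", "payload": {"series": [{"dx": 0,"dy": 0,"dz": 0,"rx": 0,"ry": 0,"rz": 0,"claw": 0},{"dx": 0,"dy": 0,"dz": 0,"rx": 0,"ry": 0,"rz": 0,"claw": 0.3},{"dx": 0,"dy": 0,"dz": 0,"rx": 0,"ry": 0,"rz": 0,"claw": 0.6},{"dx": 0,"dy": 0,"dz": 0,"rx": 0,"ry": 0,"rz": 0,"claw": 0.6},{"dx": -30,"dy": 0,"dz": 0,"rx": 0,"ry": 0,"rz": 0,"claw": 0.8},{"dx": -80,"dy": 0,"dz": 0,"rx": 0,"ry": 0,"rz": 0,"claw": 1},{"dx": -130,"dy": 0,"dz": 0,"rx": 0,"ry": 0,"rz": 0,"claw": 1},{"dx": -165,"dy": 0,"dz": 0,"rx": 0,"ry": 0,"rz": 0,"claw": 1}]}}

```text
time_s: 39.17
eef_pos: [0.4246, 0.272, 0.2527]
tcp_rot: [70.3, 89.8, 66.4]
ft_force: [-0.3, 0.7, -0.7]
finger_gap: 0.0854
```

```bash
python3 - <<'E'
from h import *
o,p,X=look("wrist"); part(X,(424,272),60,75,.05); pad(o,p,(424,272),35)
for n in("top","scene"):
    o,q,X=look(n); cv2.imwrite(f"pics/{n}9.png",q[:,:,::-1])
    for c,lo in(((614,177),60),((424,272),60),((634,-142),48),((414,-292),42)): part(X,c,lo,78,.05)
    m=(np.linalg.norm(X[...,:2]-[.69,.005],axis=-1)<.07)&(X[...,2]>.03); print("jar",np.round(X[m].mean(0)*1000))
E
```

```text
part [423.9 272.4] [21.7 21.4] 87.8 z 64.6 623
 pad [423.4 271.8] res 0.38
 part [614.8 176.4] [27.2 26.6] 76.6 z 65.0 215
 part [416.7 271.4] [16.7  6.2] 89.1 z 64.3 30
 part [ 634.9 -143.2] [84.8 40.4] 13.9 z 52.3 136
 part [ 414.6 -292.4] [50.8 47.3] 8.4 z 46.5 705
jar [687.   1.  66.]
 part [614.9 178.7] [27.7 26.2] 13.6 z 66.1 276
 part [425.9 273.5] [21.4 23.2] 22.9 z 64.9 169
 part [ 634.3 -140.6] [85.8 40.2] 14.1 z 52.6 137
 part [ 416.2 -287.5] [53.  49.9] 71.9 z 47.4 360
jar [696.  10.  64.]
```

View pics/scene9.png

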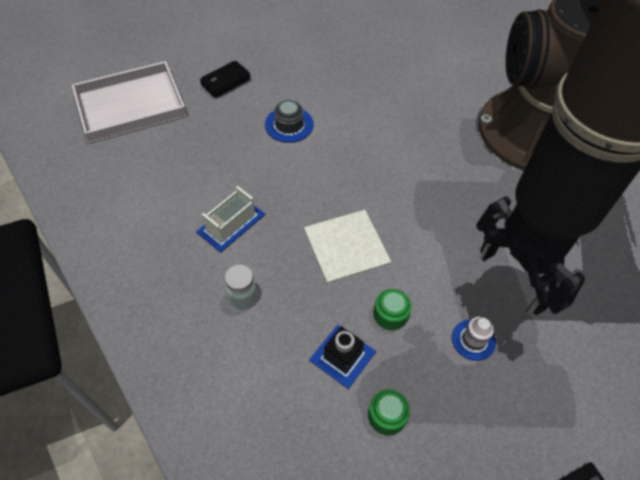

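All four parts stand upright on their own pads: camera (343,348), objective (477,333), magazine (231,215) and condenser (289,118). The jar (240,283) and both green look-alikes have not moved, and the plate is empty. I'll hand in.

```bash
python3 -c "
from workcell import bot
print(bot.job_done())"
```

```text
the job is handed in; nothing more can be done
None
```

All four parts now stand upright on their own pads. I swapped the camera head and condenser, then the objective and magazine, using the white plate for each swap. The job was handed in at about 39 s of the 131 s limit.

- **Position:** close-up wrist-camera checks after each placing put every part within about 1 mm of its pad centre. The camera head and magazine were lined up with their pads to within about 1°.
- **Force:** set-down readings stayed below about 10 N.
- **Surroundings:** the final scene view shows the plate empty, and the jar and the green look-alikes where they were. The jar measured within about 1 mm of its first reading.
- **Disagreements:** the fixed top and scene cameras differ from each other by about 2–5 mm, which I put down to calibration, so I trusted the wrist camera. In the last top view the arm hid most of the objective, so that reading of its position isn't usable. One early move call was refused for missing fields and caused no motion.

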